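Load the terrine mould and screw the press down on its sprung lid

ROBOT

A 6-joint arm with a two-finger parallel gripper is mounted at the origin on the work surface. World frame = base frame: x ahead of the robot, y to its left, z up, the work surface at z = 0. Lengths are in m, angles in rad, forces in N, time in s.
With the tool pointing down it reaches from about 0.275 to 0.825 m from the base axis. Payload 5.2 kg.
Tool frame: the origin (TCP) lies on the centre line of the jaws, within the pads' length; the fingertips stand 19 mm ahead of it and the grasp point (between the pads) is the TCP; z points along the fingers, y is the direction in which the jaws open and shut (so a half turn about z gives the same grasp; the last joint's range is limited). The gripper opens to 93 mm and grips with 3 to 60 N. Pads are 15 mm wide; open, the fingers measure 128 mm over their backs; the gripper's body (75 mm by 188 mm) begins 65 mm behind the grasp point.
Start: joints at [-1.485, 0.259, 1.535, -0, 1.348, -0.203], TCP at [0.157, -0.527, 0.238] pointing down, gripper open.
Joint ranges: [-3.14, 3.14], [-0.91, 2.08], [0.19, 2.58], [-1.22, 4.36], [0.22, 2.71], [-3.12, 3.12]. Speed limits (rad/s): [2.57, 2.57, 3.14, 3.14, 3.14, 3.14].

INTERFACE

Orientations are given as a unit quaternion [x, y, z, w].
In Python, from bench import * gives the robot as it stands.
- The arm moves only by the tool send_rows, never from a script. Its argument "commands" is text: rows parted by semicolons, each of 5 numbers parted by spaces: the shift along the tool's x, y, z in m, then the turn about the tool's z in degrees, then the opening, from 0 (shut) to 1 (fully open). In form: x y z spin jaw; .... A call has 1 to 10 rows; each row shifts and turns the commanded pose from where the row before left it, along the tool's axes as they then stand; what a row does not reach is not made up. A row lasts 1/12 s, in which the tool goes at most 41.7 mm and 7.16 degrees, less where a joint would pass 70% of its speed; a pose out of reach is approached as far as the arm can. A call is refused whole if a number of a shift passes 0.0417 or a number of a turn 7.16, either way. A call with a gripper value outside its range is refused whole. The fingers move at their own pace and stop on an object; "force" is the grip in N (left out, the last holds). Time passes only in rows, so rows that do not move let the fingers close. It gives the time, the measured TCP pose, the force and the opening at its end, in the units of the state.
- read_state(): the state, without advancing time (a new reading comes with each control period).
- camera(name): name is "scene" or "top" or "wrist"; returns a dict with "frame" (384x512x3 uint8, blue, green, red), "mtx" (3x3 intrinsics, pixels), "k1" (the pictures are not rectified: a ray, as slopes to the right and down, at radius r is drawn at 1 + k1 r^2 times it, then the intrinsics apply), "rvec" (rotation vector, rad) and "tvec" (3), from world to camera coordinates, as OpenCV has them; the wrist camera has in their place "mount" (4x4, takes a point from camera to tool coordinates, whose origin is the TCP and whose axes are the flange's). Camera axes: x right, y down, z forward; pixel columns grow to the right and rows downward; lengths in m; the calibration is good to about 2 mm. A picture is of the moment at which its call begins: read the wrist's pose just before it. There is no depth.
- finish_job(): hands the job in, once; it reports no verdict.
The state is a dict: "time_s": time; "q": joint angles; "joint_vel": joint speeds; "effort": joint torques, N m; "position": TCP position; "tool_rot": TCP orientation; "force": force on the tool from outside, world axes, zero at the start; "torque": the same for the moment, N m; "finger_gap": opening from 0.0 (shut) to 1.0 (fully open).
Only numpy, scipy, OpenCV 4.12 (cv2) and the standard library are available. Lean on these libraries where they do the work, as an engineer would, in place of code of your own. Each camera call takes 0.05 s, during which the arm holds its last target. There are 200 camera calls.

TASK

Slide the filled terrine mould along the press bed, between the guide strips, until it is right up against the end stops under the platen. Then turn the press down clockwise by pushing the capstan's spokes round one after another until the spring bridge on the lid is fully home and the screw has gone firmly tight, and leave it clamped like that. Nip it up by feel and do not force it: over-tightening crushes the mould; leave everything else on the counter where it is.

Things in the scene. Friction and masses are not known exactly. Their poses are not given: they have to be found in the camera images.
- press: Stainless bench spindle press, bolted to the counter, pose differs. Origin: on the counter under the screw axis. Bed plate: x +-105, y -240 to +150, 16 mm thick. Two columns, 22 mm diameter, at x = +-83, y = 0 carry a crosshead (46 mm wide in y, x +-105, 156 to 184 mm up; brass nut on it to 196 mm). The mould goes in along press +y.
- stops (a point): Middle between the two end stops, on the bed's top, in the plane of their faces: press x = 0, y = +110.5 mm, z = 16 mm. Stops: 16 mm wide at x = +-34 mm, 40 mm high. Guide strips: 12 mm high above the bed, inner faces at press x = +-45.5 mm, from y = +5 to +110 mm, with a flared mouth (about +-62 mm) from y = -31 to +5 mm.
- mould: Filled steel terrine mould with sprung lid (0.8 to 1 kg), loose on the press bed, short of the guides. Origin: centre of its underside; 86 mm wide (x), 220 mm long (y), rim 72 mm high, wire handle loop at each end. Its +y end goes in first; when that end is on the stops, its origin is at press x = 0 (+-2.5 mm), y = 0.5 mm. It slides under about 3 to 7 N.
- handle (a point): Middle of the outer bar of the mould's -y handle loop: round bar, 8 mm diameter, 42 mm long along the mould's x, 58 mm above the mould's underside, 142 mm from its centre.
- spindle: Platen and screw; go straight down as the capstan turns. Origin: centre of the platen's flat underside (110 x 90 x 12 mm). It presses the pad on the lid's spring bridge (40 x 50 mm, over the mould's centre, top 93 to 98.5 mm above the mould's underside, depending on the filling). The bridge sinks 6 mm on its springs (15 N rising to 45 N) until its two cups meet the lid plate and stop hard: home.
- capstan (a joint): Turn of the capstan, 0 to 12 rad, growing clockwise seen from above, which lowers platen and capstan by 16 mm a turn (2.55 mm a rad); at 0 the platen is 121 mm over the counter. It stays where it is left. Torque at the hub: 0.3 N m running free, 0.41 as the bridge gets home, then rising 0.12 per 0.1 rad: 0.55 at 100 N on the lid, 0.81 at 200 N, 1.06 at 300 N.
- hub (a point): Centre of the capstan hub on the vertical screw axis, at the spokes' mid height (about 235 mm above the counter, sinking as it turns). Hub: 64 mm diameter, 36 mm high, free above the crosshead. Firmly tight is 100 to 220 N on the lid, i.e. 6.5 to 10 N pushed square on a spoke 85 mm from the axis (when let go it may ease back to about 125 N); over 300 N the mould is crushed.
- spoke_end (a point): Centre of the black ball (24 mm diameter) on the end of one spoke, 105 mm from the axis. Four equal level spokes of round steel, 12 mm diameter, stand 90 degrees apart with open space between them. A push of more than 25 N on a spoke would bend it.
- pan: Bystander: aluminium saucepan, 186 mm across, wooden handle. Origin: centre of its underside. Leave alone.
- spare_mould: Bystander: empty open steel mould, 80 x 180 x 62 mm, no lid. Origin: centre of its underside. Leave alone.
- pepper_mill: Bystander: dark wooden pepper mill, 58 mm across, 178 mm high. Origin: centre of its underside. Leave alone.
- sauce_bottle: Bystander: amber glass bottle, 60 mm across, 170 mm high. Origin: centre of its underside. Leave alone.
- bowl: Bystander: white bowl, 124 mm across, 55 mm high. Origin: centre of its underside. Leave alone.
- spatula: Bystander: wooden spatula lying on the counter. Leave alone.
- spice_jar: Bystander: spice jar, 52 mm across, 75 mm high. Origin: centre of its underside. Leave alone.

How it is judged:
On the way, in this order (a step that is already met when the one before it is completed fails the run):
1. the mould stands square between the guides, against the end stops under the platen (y of mould in the frame of press above -0.005 m and x of mould in the frame of press between -0.006 and 0.006 m and angle between the y axis of mould and the y axis of press, either way round below 0.08 rad), for 0.2 s.
2. the platen bears on the lid's bridge (contact force between spindle and mould above 5 N), for 0.1 s.
At the end, for the whole second after the job is handed in: The mould stands square (within 0.08 rad) between the guides within 5 mm of the end stops, the platen stays clamped on the lid's bridge with more than 75 N (the bridge is home at 45 N), and everything is at rest (all of step 1 and contact force between spindle and mould above 75 N and linear speed of mould below 0.01 m/s and velocity of joint capstan below 0.05 rad/s); the robot touches nothing.
It fails at once if the mould is crushed: more than 300 N between platen and lid (contact force between spindle and mould above 300 N).
It fails at once if a spoke is leant on with more than 25 N (contact force between any of the fingers, the arm and spindle above 25 N).
It fails at once if a bystander is pushed more than 30 mm away (distance of any of pan, spare_mould, pepper_mill, sauce_bottle, bowl, spatula, spice_jar from where it was at the start of the episode above 0.03 m).
It also fails if it takes over 72 s, if anything falls off the work surface, if the arm or the gripper's body presses on something with over 40 N, if the wrist force passes 120 N, or if a joint passes its speed limit or range.

## Working session

There is one attempt and no reset: what is moved stays moved. The work goes in short steps, Python scripts to look and compute and a tool call to move; the robot and the scene stay as the last step left them, time stands still between calls to the robot, and variables do not carry over. Pictures are saved under pics/ and viewed, about 8 in all and at most 12, crops included, and the job is handed in when it is done.

Besides the shell and the picture viewer there is one more tool, called after "Request:" in YAML: its name, and indented under it one key for each argument. send_rows: Moves the arm, as the interface text tells. Its arguments: {"type":"object","properties":{"commands":{"type":"string"},"force":{"type":"number"}},"required":["commands"]}

```bash
mkdir -p pics; ls; python3 - <<'E'
from bench import *
import cv2,pickle
print(read_state())
d={}
for n in ("scene","top"):
    c=camera(n); d[n]=c; cv2.imwrite(f"pics/{n}0.png",cv2.resize(c["frame"],(800,600),interpolation=cv2.INTER_CUBIC))
    print({k:v for k,v in c.items() if k!="frame"})
pickle.dump(d,open("c0.pkl","wb"))
E
```

```text
pics
{'time_s': 0.0, 'q': array([-1.48479953e+00,  2.59358949e-01,  1.53607077e+00,  1.40938895e-05,
        1.34800983e+00, -2.02799210e-01]), 'joint_vel': array([ 0.00228573, -0.00017601,  0.0006069 ,  0.00095738, -0.00047186,
       -0.00016167]), 'effort': array([ 6.59000671e-04, -4.37300169e+01, -2.84005272e+01,  7.19602872e-02,
        4.13086417e-02, -1.29157365e-04]), 'position': array([ 0.15662179, -0.52669442,  0.23681405]), 'tool_rot': array([ 9.89592514e-01,  1.43895114e-01,  6.07593879e-05, -9.21471411e-04]), 'force': array([ 0.53846772,  0.49456628, -0.55523553]), 'torque': array([ 0.00781211, -0.04841199, -0.02653386]), 'finger_gap': 1.003243507278584}
{'mtx': array([[362.46338948,   0.        , 255.49753258],
       [  0.        , 362.46338948, 193.67492931],
       [  0.        ,   0.        ,   1.        ]]), 'k1': -0.011768953407298798, 'rvec': array([ 1.31341764,  2.17817786, -0.92867957]), 'tvec': array([ 0.29204321, -0.20146824,  1.52161322])}
{'mtx': array([[386.04357908,   0.        , 250.77724093],
       [  0.        , 386.04357908, 189.48745317],
       [  0.        ,   0.        ,   1.        ]]), 'k1': -0.0985079243695338, 'rvec': array([ 2.13245717, -2.10467264,  0.17906613]), 'tvec': array([-0.02179359,  0.58579049,  1.16123112])}
```

View pics/top0.png

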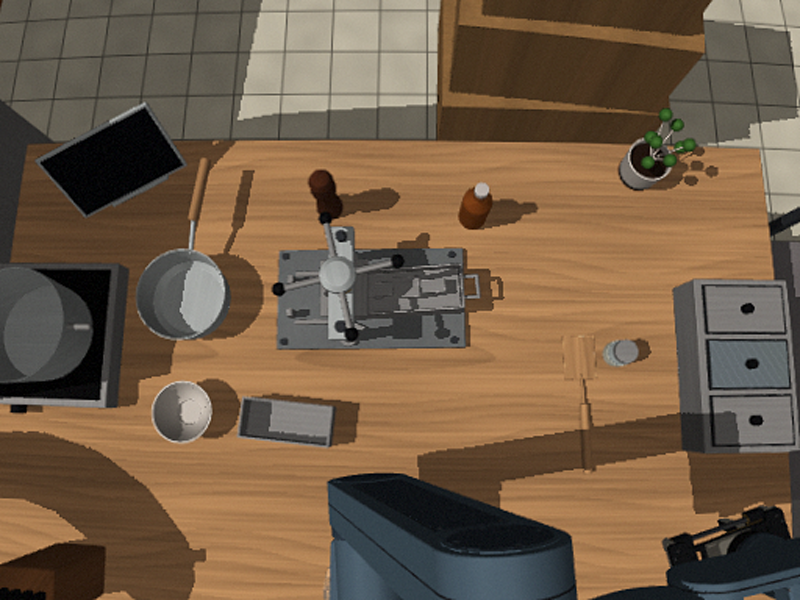

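View pics/scene0.png

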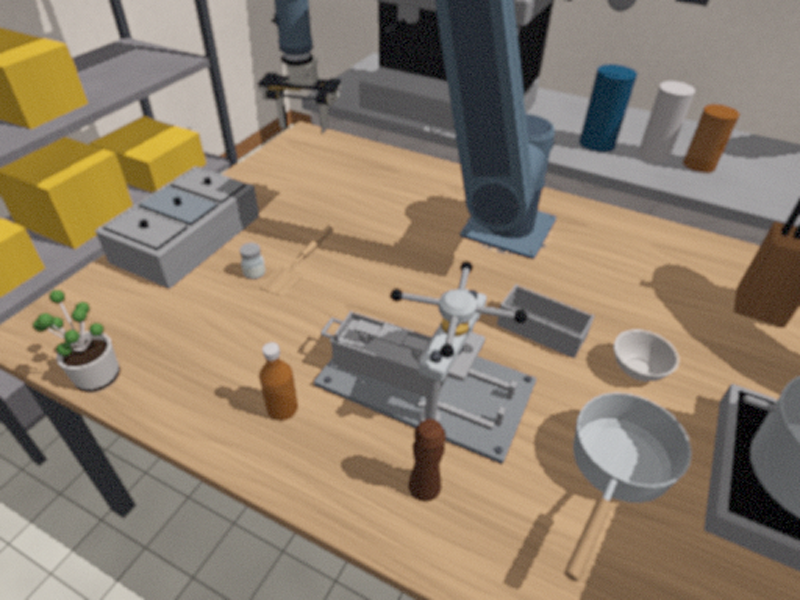

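The top view shows the press at about (372,298) on the 800x600 picture, with the mould's handle sticking out to the right near (497,287). The insertion direction is to the left, about world +y. I'll enlarge the press.

```bash
python3 - <<'E'
import cv2,pickle
d=pickle.load(open("c0.pkl","rb"))
f=d["top"]["frame"][130:235,165:335]  # x0=165,y0=130
cv2.imwrite("pics/top_crop.png",cv2.resize(f,None,fx=4.7,fy=4.7,interpolation=cv2.INTER_CUBIC))
E
```

```text
(no output)
```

View pics/top_crop.png

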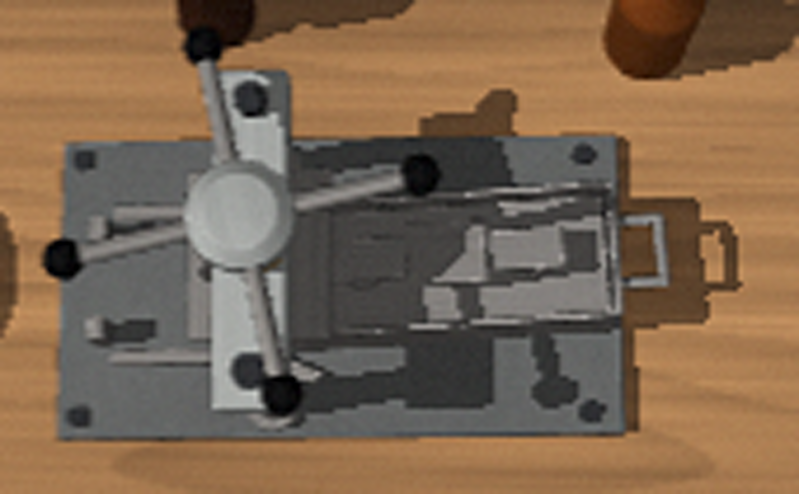

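Crop pixels:
- Bed top corners: (64,143), (615,136), (624,433), (58,438).
- Balls: (203,45), (420,174), (282,394), (62,258).
- Handle bar: (659,218) to (663,283).

```bash
cat > h.py <<'E'
import numpy as np,cv2
def ray(c,uv):
    uv=np.atleast_2d(np.float64(uv)); k=np.array([c["k1"],0,0,0,0])
    n=cv2.undistortPoints(uv.reshape(-1,1,2),c["mtx"],k).reshape(-1,2)
    R=cv2.Rodrigues(c["rvec"])[0]
    return -R.T@c["tvec"], np.c_[n,np.ones(len(n))]@R
def atz(c,uv,z):
    o,d=ray(c,uv); z=np.broadcast_to(z,len(d))
    return o+d*((z-o[2])/d[:,2])[:,None]
def proj(c,p):
    return cv2.projectPoints(np.float64(p),c["rvec"],c["tvec"],c["mtx"],np.array([c["k1"],0,0,0,0]))[0].reshape(-1,2)
E
python3 - <<'E'
from h import *; import pickle
np.set_printoptions(precision=4,suppress=True)
c=pickle.load(open("c0.pkl","rb"))["top"]
f=lambda l:(np.array(l)+.5)/4.7-.5+[165,130]
bed=atz(c,f([(64,143),(615,136),(624,433),(58,438)]),.016);print(bed)
B=atz(c,f([(203,45),(420,174),(282,394),(62,258)]),.235);print(B,B.mean(0))
H=atz(c,f([(659,218),(663,283)]),.074);print(H,np.linalg.norm(H[0]-H[1]))
M=atz(c,f([(608,187),(618,318)]),.088);print(M,np.linalg.norm(M[0]-M[1]))
e=[bed[i]-bed[(i+1)%4] for i in range(4)];print([np.linalg.norm(v) for v in e])
# press y axis: from right to left edges
yd=(bed[0]-bed[1]+bed[3]-bed[2])/2; a=np.arctan2(yd[1],yd[0])-np.pi/2; print("press yaw",a)
cb=bed.mean(0); Y=np.array([-np.sin(a),np.cos(a)]);X=np.array([np.cos(a),np.sin(a)])
o=cb[:2]+.045*Y; print("origin",o)
print("hub in press",[(B.mean(0)[:2]-o)@X,(B.mean(0)[:2]-o)@Y])
for p in [*H,H.mean(0),*M]: print((p[:2]-o)@X,(p[:2]-o)@Y)
r=B-B.mean(0);print(np.hypot(r[:,0],r[:,1]),np.degrees(np.arctan2(r[:,1],r[:,0])))
E
```

```text
[[ 0.6895  0.2285  0.016 ]
 [ 0.6985 -0.1593  0.016 ]
 [ 0.4899 -0.164   0.016 ]
 [ 0.4812  0.2225  0.016 ]]
[[ 0.6916  0.1031  0.235 ]
 [ 0.6153 -0.0248  0.235 ]
 [ 0.4872  0.0512  0.235 ]
 [ 0.5638  0.1797  0.235 ]] [0.5895 0.0773 0.235 ]
[[ 0.627  -0.1821  0.074 ]
 [ 0.5832 -0.1843  0.074 ]] 0.04383063371582882
[[ 0.6443 -0.1471  0.088 ]
 [ 0.5572 -0.153   0.088 ]] 0.08730924691718263
[np.float64(0.3879331262854339), np.float64(0.20868316281029056), np.float64(0.3866547592582827), np.float64(0.20837963945712173)]
press yaw 0.022870194807765865
origin [0.5888 0.0769]
hub in press [np.float64(0.0007297265432862194), np.float64(0.00038831755349187316)]
0.03233272570285834 -0.25984972035011583
-0.011483439591049851 -0.26097582463838837
0.010424643055904296 -0.26041277249425215
0.05044287290825776 -0.22519263539532502
-0.03677770061995057 -0.22912660929660722
[0.1054 0.1053 0.1055 0.1055] [  14.1688  -75.8028 -165.6906  104.1041]
```

Everything fits: the bed is 388x209 mm, the balls sit at 105.4 mm, and the bar is 44 mm long. That puts the press at (0.589, 0.077) with yaw 1.3°, and the handle at press (10, -260) mm.

The -76° spoke would be in the gripper body's way, so I'll turn the capstan about 59° first. That lowers the platen 2.6 mm and still leaves clearance over the bridge. Then I'll push the mould in by its handle.

Request:
send_rows:
  commands: "0 0 -0.0045 -7.1 0;0 0 -0.0045 -7.1 0;0 0 -0.0045 -7.1 0;0 0 -0.0045 -7.1 0;0 0 -0.0045 -7.1 0;0 0 -0.0045 -7.1 0;0 0 -0.0045 -7.1 0;0 0 -0.0045 -7.1 0"
  force: 20

```text
time_s: 0.77
position: [0.1566, -0.5269, 0.2734]
tool_rot: [0.8, 0.6, 0.0, -0.0]
force: [-0.4, -0.1, 0.4]
finger_gap: 0.473
```

Request:
send_rows:
  commands: "0 0 -0.0045 -7.1 0;0 0 -0.0045 -7.1 0;0 0 -0.0045 -7.1 0;0 0 -0.0045 -7.1 0;0 0 -0.0045 -7.1 0;0 0 0 -7.1 0;0 0 0 -7.1 0;0 0 0 -7 0"

```text
time_s: 1.43
position: [0.1567, -0.527, 0.2958]
tool_rot: [0.419, 0.908, 0.0, -0.0]
force: [0.1, 0.4, -0.3]
finger_gap: 0.007
```

Request:
send_rows:
  commands: "0.0025 0.018 0 0 0;0.005 0.036 0 0 0;0.005 0.036 0 0 0;0.005 0.036 0 0 0;0.005 0.036 0 0 0;0.005 0.036 0 0 0;0.005 0.036 0 0 0;0.005 0.036 0 0 0;0.005 0.036 0 0 0;0.005 0.036 0 0 0"

```text
time_s: 2.27
position: [0.3886, -0.2691, 0.2959]
tool_rot: [0.422, 0.906, 0.0, -0.0]
force: [0.9, -1.1, 0.8]
finger_gap: 0.007
```

Request:
send_rows:
  commands: "0.005 0.036 0 0 0;0.005 0.036 0 0 0;0.005 0.036 0 0 0;0.005 0.036 0 0 0;0.005 0.036 0 0 0;0.005 0.036 0 0 0;0.005 0.036 0 0 0;0.005 0.036 0 0 0;0.005 0.036 0 0 0;0.003 0.018 0 0 0"

```text
time_s: 3.1
position: [0.6206, -0.0106, 0.2951]
tool_rot: [0.421, 0.907, 0.001, -0.001]
force: [-0.5, -0.1, 0.0]
finger_gap: 0.006
```

```bash
cat > st.py <<'E'
from bench import *
import numpy as np
HUB=np.array([.589,.077])
def st(h=HUB):
    s=read_state(); p=s["position"]; q=s["tool_rot"]
    phi=np.degrees(2*np.arctan2(q[1],q[0]))
    d=p[:2]-h; f=s["force"]; th=np.degrees(np.arctan2(d[1],d[0])); r=np.hypot(*d)
    t=np.array([d[1],-d[0]])/r
    print("t %.2f p %s phi %.1f q6 %.2f | th %.1f r %.4f | F %s ft %.2f fr %.2f Mz %.3f gap %.2f"%(s["time_s"],p.round(4),phi,s["q"][5],th,r,f.round(2),f[:2]@t,f[:2]@d/r,s["torque"][2],s["finger_gap"]))
    return s
if __name__=="__main__": st()
E
python3 st.py
```

```text
t 3.10 p [ 0.6206 -0.0106  0.2951] phi 130.2 q6 -0.90 | th -70.2 r 0.0931 | F [-0.48 -0.09  0.01] ft 0.48 fr -0.08 Mz 0.011 gap 0.01
```

Request:
send_rows:
  commands: "0.0015 0.0106 0 0 0;0.0015 0.0106 0 0 0;0.0015 0.0106 0 0 0;0 0 0.018 0 0;0 0 0.018 0 0;0 0 0.018 0 0;0 0 0.017 0 0;0 0 0 0 0;0 0 0 0 0"

```text
time_s: 3.85
position: [0.6396, 0.0092, 0.2246]
tool_rot: [0.423, 0.906, -0.0, -0.001]
force: [0.7, 1.0, 0.0]
finger_gap: 0.005
```

```bash
python3 st.py
```

```text
t 3.85 p [0.6396 0.0092 0.2246] phi 130.0 q6 -0.86 | th -53.3 r 0.0846 | F [0.75 0.98 0.05] ft -1.19 fr -0.34 Mz -0.033 gap 0.01
```

Request:
send_rows:
  commands: "0.0001 -0.0029 0 2 0;0.0001 -0.0029 0 2 0;0.0001 -0.0029 0 2 0;0.0001 -0.0029 0 2 0;0.0001 -0.0044 0 3 0;0.0001 -0.0044 0 3 0;0.0001 -0.0044 0 3 0;0.0001 -0.0044 0 3 0"

```text
time_s: 4.52
position: [0.6167, -0.0048, 0.2272]
tool_rot: [0.575, 0.818, 0.002, 0.002]
force: [3.7, 1.6, -2.9]
finger_gap: 0.004
```

```bash
python3 st.py
```

```text
t 4.52 p [ 0.6167 -0.0048  0.2272] phi 109.9 q6 -0.54 | th -71.3 r 0.0864 | F [ 3.69  1.56 -2.85] ft -4.00 fr -0.29 Mz -0.036 gap 0.00
```

Request:
send_rows:
  commands: "0.0001 -0.0058 0 4 0;0.0002 -0.0058 0 4 0;0.0002 -0.0058 0 4 0;0.0002 -0.0058 0 4 0;0.0002 -0.0058 0 4 0;0.0002 -0.0058 0 4 0;0.0002 -0.0058 0 4 0;0.0002 -0.0058 0 4 0;0.0002 -0.0058 0 4 0"

```text
time_s: 5.27
position: [0.5653, -0.0078, 0.2273]
tool_rot: [0.8, 0.6, 0.002, 0.002]
force: [3.1, -2.0, -2.7]
finger_gap: 0.006
```

```bash
python3 st.py
```

```text
t 5.27 p [ 0.5653 -0.0078  0.2273] phi 73.8 q6 0.07 | th -105.6 r 0.0880 | F [ 3.11 -2.02 -2.71] ft -3.54 fr 1.11 Mz -0.056 gap 0.01
```

Request:
send_rows:
  commands: "0.0006 -0.0058 0 4 0;0.0006 -0.0058 0 4 0;0.0006 -0.0058 0 4 0;0.0003 -0.0029 0 2 0;0 0 0 0 0;0 0.006 0 0 0;0 0.006 0 0 0;-0.025 0.01 -0.005 0 0;-0.035 0.015 0 0 0;-0.035 0.015 0 0 0"

```text
time_s: 6.1
position: [0.5441, -0.1062, 0.2308]
tool_rot: [0.865, 0.502, 0.001, 0.0]
force: [0.6, -0.3, 0.2]
finger_gap: 0.004
```

```bash
python3 st.py
```

```text
t 6.10 p [ 0.5441 -0.1062  0.2308] phi 60.2 q6 0.12 | th -103.8 r 0.1886 | F [ 0.63 -0.29  0.22] ft -0.68 fr 0.13 Mz -0.006 gap 0.00
```

Request:
send_rows:
  commands: "0 0 0 -6.2 0;0 0 0 -6.2 0;0 0 0 -6.2 0;0 0 0 -6.2 0;0 0 0 -6.2 0;-0.0275 0.015 0 0 0;-0.0275 0.015 0 0 0;-0.0275 0.015 0 0 0;-0.0275 0.015 0 0 0;0 0 0 0 0"

```text
time_s: 6.93
position: [0.6076, -0.22, 0.2293]
tool_rot: [0.702, 0.713, -0.0, 0.001]
force: [-0.6, 0.3, 0.9]
finger_gap: 0.004
```

Request:
send_rows:
  commands: "0 0 0.02 0 0;0 0 0.03 0 0;0 0 0.03 0 0;0 0 0.03 0 0;0 0 0.02 0 0;0 0 0.01 0 0;0 0 0 0 0;0 0 0 0 0"

```text
time_s: 7.6
position: [0.6056, -0.2145, 0.0905]
tool_rot: [0.701, 0.714, 0.0, -0.0]
force: [0.7, 0.6, -0.3]
finger_gap: 0.002
```

```bash
python3 - <<'E'
from st import *
import cv2,pickle
s=st(); c=camera("top"); pickle.dump(c,open("c1.pkl","wb"))
cv2.imwrite("pics/top1.png",cv2.resize(c["frame"][130:245,165:335],None,fx=4.7,fy=4.7,interpolation=cv2.INTER_CUBIC))
E
```

```text
t 7.60 p [ 0.6056 -0.2145  0.0905] phi 91.1 q6 -0.53 | th -86.7 r 0.2920 | F [ 0.67  0.59 -0.26] ft -0.70 fr -0.55 Mz -0.014 gap 0.00
```

View pics/top1.png

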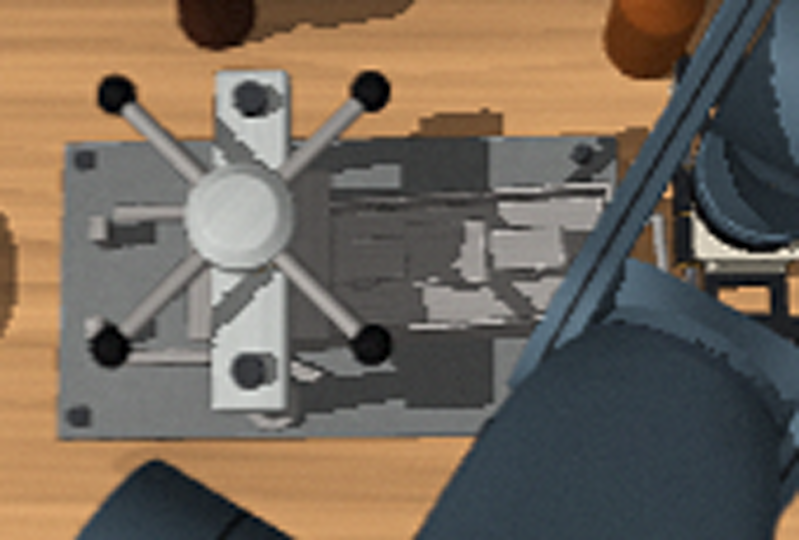

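Request:
send_rows:
  commands: "0.002 0 0.0105 0 0;0.007 0 0 0 0;0.005 0 0 0 0;0.003 0 0 0 0;0.003 0 0 0 0;0.003 0 0 0 0;0.004 -0.0003 0 0 0;0.005 -0.0004 0 0 0;0.005 -0.0004 0 0 0;0.005 -0.0004 0 0 0"

```text
time_s: 8.48
position: [0.6033, -0.1735, 0.0802]
tool_rot: [0.701, 0.713, -0.0, 0.001]
force: [0.6, -5.2, 0.6]
finger_gap: 0.007
```

Request:
send_rows:
  commands: "0.005 -0.0004 0 0 0;0.005 -0.0004 0 0 0;0.005 -0.0004 0 0 0;0.005 -0.0004 0 0 0;0.005 -0.0004 0 0 0;0.005 -0.0004 0 0 0;0.005 -0.0004 0 0 0;0.005 -0.0004 0 0 0"

```text
time_s: 9.15
position: [0.5993, -0.1335, 0.0802]
tool_rot: [0.701, 0.714, -0.0, 0.001]
force: [1.2, -5.8, -0.4]
finger_gap: 0.004
```

```bash
python3 st.py
```

```text
t 9.15 p [ 0.5993 -0.1335  0.0802] phi 91.0 q6 -0.42 | th -87.2 r 0.2107 | F [ 1.15 -5.84 -0.37] ft -0.87 fr 5.89 Mz 0.055 gap 0.00
```

Request:
send_rows:
  commands: "0.005 -0.0004 0 0 0;0.005 -0.0004 0 0 0;0.005 -0.0004 0 0 0;0.005 -0.0004 0 0 0;0.005 -0.0003 0 0 0;0.005 -0.0003 0 0 0;0.005 0 0 0 0;0.005 0 0 0 0;0.005 0 0 0 0"

```text
time_s: 9.9
position: [0.5963, -0.0885, 0.0802]
tool_rot: [0.701, 0.714, -0.0, 0.001]
force: [-1.0, -5.5, -0.8]
finger_gap: 0.007
```

Request:
send_rows:
  commands: "0.002 0 0 0 0;0.002 0 0 0 0;0.002 0 0 0 0;0 0 0 0 0"

```text
time_s: 10.23
position: [0.5961, -0.0822, 0.0801]
tool_rot: [0.701, 0.714, -0.0, 0.001]
force: [-0.1, -5.5, 0.1]
finger_gap: 0.004
```

```bash
python3 st.py
```

```text
t 10.23 p [ 0.5961 -0.0822  0.0801] phi 91.1 q6 -0.34 | th -87.4 r 0.1593 | F [-0.11 -5.5   0.06] ft 0.36 fr 5.49 Mz 0.037 gap 0.00
```

Now 1 mm steps until the force rises at the stops.

Request:
send_rows:
  commands: "0.001 0 0 0 0;0.001 0 0 0 0;0.001 0 0 0 0;0.001 0 0 0 0;0 0 0 0 0"

```text
time_s: 10.65
position: [0.5961, -0.0784, 0.0801]
tool_rot: [0.701, 0.714, -0.0, 0.001]
force: [-0.5, -5.2, 0.4]
finger_gap: 0.008
```

Request:
send_rows:
  commands: "0.001 0 0 0 0;0 0 0 0 0"

```text
time_s: 10.82
position: [0.5961, -0.0775, 0.0801]
tool_rot: [0.701, 0.714, -0.0, 0.001]
force: [-0.9, -5.6, 0.6]
finger_gap: 0.006
```

Request:
send_rows:
  commands: "0.001 0 0 0 0;0 0 0 0 0"

```text
time_s: 10.98
position: [0.5961, -0.077, 0.0801]
tool_rot: [0.701, 0.714, -0.001, 0.001]
force: [-0.7, -7.5, 0.9]
finger_gap: 0.002
```

```bash
python3 st.py
```

```text
t 10.98 p [ 0.5961 -0.077   0.0801] phi 91.1 q6 -0.33 | th -87.4 r 0.1542 | F [-0.72 -7.54  0.93] ft 1.06 fr 7.49 Mz 0.055 gap 0.00
```

Request:
send_rows:
  commands: "0.001 0 0 0 0;0 0 0 0 0"

```text
time_s: 11.15
position: [0.5961, -0.0769, 0.0801]
tool_rot: [0.7, 0.714, -0.001, 0.002]
force: [-1.2, -10.5, -0.1]
finger_gap: 0.008
```

Request:
send_rows:
  commands: "0.001 0 0 0 0;0 0 0 0 0;0 0 0 0 0"

```text
time_s: 11.4
position: [0.596, -0.0768, 0.0802]
tool_rot: [0.701, 0.714, -0.001, 0.002]
force: [-1.6, -13.2, -1.3]
finger_gap: 0.008
```

```bash
python3 st.py
```

```text
t 11.40 p [ 0.596  -0.0768  0.0802] phi 91.1 q6 -0.33 | th -87.4 r 0.1540 | F [ -1.6  -13.24  -1.32] ft 2.21 fr 13.15 Mz 0.136 gap 0.01
```

Request:
send_rows:
  commands: "-0.005 0 0 0 0;-0.02 0 0 0 0;-0.025 0 -0.02 0 0;0 0 -0.04 0 0;0 0 -0.04 0 0;0 0 -0.04 0 0;0 0 -0.04 0 0;0 0 -0.035 0 0;0 0 0 0 0"

```text
time_s: 12.15
position: [0.5995, -0.1237, 0.3036]
tool_rot: [0.7, 0.714, 0.003, 0.006]
force: [0.7, -0.9, 0.2]
finger_gap: 0.004
```

Request:
send_rows:
  commands: "0 0 0 -7.1 0;0 0 0 -7.1 0;0 0 0 -7.1 0;0 0 0 -7.1 0;0 0 0 -7.1 0;0 0 0 -7.1 0;0 0 0 -7.1 0;0 0 0 -7.1 0;0 0 0 -7.1 0;0 0 0 -7.1 0"

```text
time_s: 12.98
position: [0.5965, -0.1225, 0.2942]
tool_rot: [0.153, 0.988, 0.001, -0.0]
force: [-0.6, -0.0, 0.2]
finger_gap: 0.004
```

Request:
send_rows:
  commands: "0 0 0 -7.1 0;0 0 0 -7.1 0;0 0 0 -7.1 0;0 0 0 -7.1 0;0 0 0 -7.1 0;0 0 0 -7.1 0;0 0 0 -7.1 0;0 0 0 -7.1 0;0 0 0 -7.1 0;0 0 0 -7.1 0"

```text
time_s: 13.82
position: [0.5965, -0.1226, 0.2942]
tool_rot: [-0.45, 0.893, 0.001, 0.0]
force: [0.4, -0.0, -0.8]
finger_gap: 0.008
```

Request:
send_rows:
  commands: "0 0 0 -7.1 0;0 0 0 -7.1 0;0 0 0 0 0"

```text
time_s: 14.07
position: [0.598, -0.1187, 0.2942]
tool_rot: [-0.55, 0.835, -0.0, -0.001]
force: [-0.3, 0.8, 0.6]
finger_gap: 0.006
```

```bash
python3 - <<'E'
from st import *
from h import *
import cv2,pickle
c=pickle.load(open("c1.pkl","rb"))
f=lambda l:(np.array(l)+.5)/4.7-.5+[165,130]
B=atz(c,f([(116,95),(370,90),(110,345),(371,345)]),.232)
r=B-B.mean(0);print(B.mean(0),np.hypot(r[:,0],r[:,1]),np.degrees(np.arctan2(r[:,1],r[:,0])))
s=st(); p=s["position"]; q=s["tool_rot"]; ph=2*np.arctan2(q[1],q[0])
d=HUB+.083*np.array([np.cos(np.radians(68)),np.sin(np.radians(68))])-p[:2]
print("tool shift",d@[np.cos(ph),np.sin(ph)],d@[np.sin(ph),-np.cos(ph)])
c=camera("top"); 
cv2.imwrite("pics/top2.png",cv2.resize(c["frame"][130:245,165:335],None,fx=4.7,fy=4.7,interpolation=cv2.INTER_CUBIC))
E
```

```text
[0.58953782 0.07761034 0.232     ] [0.10470465 0.10546939 0.10465957 0.10556321] [  46.39779653  -43.51009244  136.02230819 -134.04288878]
t 14.07 p [ 0.598  -0.1187  0.2942] phi 246.8 q6 -3.11 | th -87.4 r 0.1959 | F [-0.35  0.81  0.63] ft 0.31 fr -0.83 Mz 0.006 gap 0.01
tool shift -0.2592705791813838 0.08726913783579011
```

View pics/top2.png

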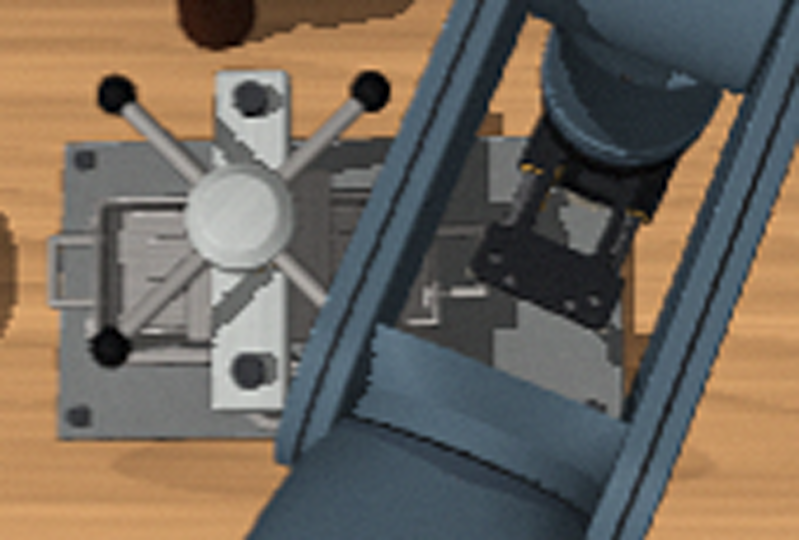

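The mould's front end and loop now stand at the stops on the left (loop at about (75,270)), square between the guides. Next is the main sweep, starting behind the 46° spoke.

Request:
send_rows:
  commands: "-0.0162 0.0055 0 0 0;-0.0324 0.0109 0 0 0;-0.0324 0.0109 0 0 0;-0.0324 0.0109 0 0 0;-0.0324 0.0109 0 0 0;-0.0324 0.0109 0 0 0;-0.0324 0.0109 0 0 0;-0.0324 0.0109 0 0 0;-0.0162 0.0055 0 0 0;0 0 0 0 0"

```text
time_s: 14.95
position: [0.6189, 0.1571, 0.2931]
tool_rot: [-0.554, 0.833, 0.0, -0.001]
force: [-0.0, 0.5, -0.0]
finger_gap: 0.007
```

```bash
python3 st.py
```

```text
t 14.95 p [0.6189 0.1571 0.2931] phi 247.2 q6 -2.67 | th 69.5 r 0.0855 | F [-0.03  0.5  -0.05] ft -0.20 fr 0.46 Mz -0.048 gap 0.01
```

Request:
send_rows:
  commands: "0.0025 0 0.018 0 0;0 0 0.018 0 0;0 0 0.018 0 0;0 0 0.017 0 0;0.0001 -0.0029 0 2 0;0.0001 -0.0029 0 2 0;0.0001 -0.0029 0 2 0;0.0001 -0.0029 0 2 0;0.0001 -0.0044 0 3 0;0.0001 -0.0044 0 3 0"

```text
time_s: 15.78
position: [0.6339, 0.1398, 0.221]
tool_rot: [-0.445, 0.896, 0.001, -0.004]
force: [-3.5, 3.4, -2.0]
finger_gap: 0.006
```

Request:
send_rows:
  commands: "0.0002 -0.0058 0 4 0;0.0002 -0.0058 0 4 0;0.0002 -0.0058 0 4 0;0.0002 -0.0058 0 4 0;0.0002 -0.0058 0 4 0"

```text
time_s: 16.2
position: [0.6539, 0.1188, 0.2211]
tool_rot: [-0.282, 0.959, 0.0, -0.003]
force: [-3.1, 3.4, -2.0]
finger_gap: 0.007
```

```bash
python3 st.py
```

```text
t 16.20 p [0.6539 0.1188 0.2211] phi 212.7 q6 -2.13 | th 32.8 r 0.0772 | F [-3.08  3.41 -2.04] ft -4.54 fr -0.74 Mz -0.063 gap 0.01
```

```bash
cat >> st.py <<'E'
    s=read_state(); d=s["position"][:2]-HUB; f=s["force"]; print("hub torque %.3f"%(d[0]*f[1]-d[1]*f[0]+s["torque"][2]))
E
python3 st.py
```

```text
File "st.py", line 12
    s=read_state(); d=s["position"][:2]-HUB; f=s["force"]; print("hub torque %.3f"%(d[0]*f[1]-d[1]*f[0]+s["torque"][2]))
IndentationError: unexpected indent
```

Request:
send_rows:
  commands: "-0.0004 -0.0057 0 4 0;-0.0004 -0.0057 0 4 0;-0.0004 -0.0057 0 4 0;-0.0004 -0.0057 0 4 0;-0.0004 -0.0057 0 4 0;-0.0004 -0.0058 0 4 0;-0.0004 -0.0058 0 4 0;-0.0004 -0.0058 0 4 0;-0.0002 -0.0058 0 4 0;0 -0.0058 0 4 0"

```text
time_s: 17.03
position: [0.6722, 0.0657, 0.2218]
tool_rot: [0.063, 0.998, -0.0, -0.002]
force: [-0.9, 5.0, -2.4]
finger_gap: 0.004
```

```bash
python3 st.py
```

```text
File "st.py", line 12
    s=read_state(); d=s["position"][:2]-HUB; f=s["force"]; print("hub torque %.3f"%(d[0]*f[1]-d[1]*f[0]+s["torque"][2]))
IndentationError: unexpected indent
```

```bash
python3 - <<'E'
L=open('st.py').read().split('\n')
L=[l for l in L if not l.startswith('if __name') and 'hub torque' not in l and l]
i=[k for k,l in enumerate(L) if 'return s' in l][0]
L.insert(i,'    print("hub torque %.3f"%(d[0]*f[1]-d[1]*f[0]+s["torque"][2]))')
open('st.py','w').write('\n'.join(L)+'\nif __name__=="__main__": st()\n')
E
python3 st.py
```

```text
t 17.03 p [0.6722 0.0657 0.2218] phi 172.7 q6 -1.51 | th -7.7 r 0.0840 | F [-0.95  5.03 -2.41] ft -4.85 fr -1.61 Mz -0.079 gap 0.00
hub torque 0.329
```

Request:
send_rows:
  commands: "0 -0.0058 0 4 0;0 -0.0058 0 4 0;0 -0.0058 0 4 0;0 -0.0058 0 4 0;0 -0.0058 0 4 0;0 -0.0058 0 4 0;0 -0.0058 0 4 0;0 -0.0058 0 4 0;0 -0.0058 0 4 0;0 -0.0058 0 4 0"

```text
time_s: 17.87
position: [0.6492, 0.0138, 0.2224]
tool_rot: [0.401, 0.916, -0.001, -0.0]
force: [3.0, 3.9, -2.7]
finger_gap: 0.003
```

```bash
python3 st.py
```

```text
t 17.87 p [0.6492 0.0138 0.2224] phi 132.7 q6 -0.89 | th -46.4 r 0.0873 | F [ 3.02  3.94 -2.67] ft -4.91 fr -0.76 Mz -0.055 gap 0.00
hub torque 0.373
```

Request:
send_rows:
  commands: "0.0005 -0.0059 0 4 0;0.0005 -0.0059 0 4 0;0.0005 -0.0059 0 4 0;0.0005 -0.0059 0 4 0;0.0005 -0.0059 0 4 0;0.0005 -0.0058 0 4 0;0.0005 -0.0058 0 4 0;0.0005 -0.0058 0 4 0;0.0003 -0.0058 0 4 0;0.0003 -0.0058 0 4 0"

```text
time_s: 18.7
position: [0.5961, -0.0086, 0.2232]
tool_rot: [0.69, 0.723, -0.001, 0.002]
force: [3.9, -3.1, -2.8]
finger_gap: 0.008
```

```bash
python3 st.py
```

```text
t 18.70 p [ 0.5961 -0.0086  0.2232] phi 92.7 q6 -0.24 | th -85.3 r 0.0858 | F [ 3.87 -3.13 -2.79] ft -3.60 fr 3.44 Mz -0.007 gap 0.01
hub torque 0.302
```

Request:
send_rows:
  commands: "0.0003 -0.0058 0 4 0;0.0003 -0.0058 0 4 0;0.0003 -0.0058 0 4 0;0.0003 -0.0058 0 4 0;0.0003 -0.0058 0 4 0;0.0003 -0.0058 0 4 0;0.0003 -0.0058 0 4 0;0.0003 -0.0058 0 4 0;0.0003 -0.0058 0 4 0;0.0003 -0.0058 0 4 0"

```text
time_s: 19.53
position: [0.5409, 0.0083, 0.2231]
tool_rot: [0.896, 0.443, -0.002, 0.003]
force: [0.9, -7.1, -3.7]
finger_gap: 0.002
```

```bash
python3 st.py
```

```text
t 19.53 p [0.5409 0.0083 0.2231] phi 52.7 q6 0.47 | th -125.0 r 0.0838 | F [ 0.92 -7.07 -3.73] ft -4.81 fr 5.26 Mz 0.045 gap 0.00
hub torque 0.449
```

Request:
send_rows:
  commands: "-0.001 0 0 0 0;-0.001 0 0 0 0;0 0 0 0 0"

```text
time_s: 19.78
position: [0.5399, 0.0089, 0.2234]
tool_rot: [0.895, 0.446, -0.001, 0.001]
force: [0.6, -1.7, -0.0]
finger_gap: 0.005
```

```bash
python3 st.py
```

```text
t 19.78 p [0.5399 0.0089 0.2234] phi 53.0 q6 0.46 | th -125.8 r 0.0840 | F [ 0.58 -1.73 -0.04] ft -1.48 fr 1.06 Mz -0.016 gap 0.01
hub torque 0.108
```

Request:
send_rows:
  commands: "0 -0.0029 0 2 0;0 -0.0044 0 3 0;0 -0.0044 0 3 0;0 -0.0044 0 3 0;0 -0.0044 0 3 0;0 -0.0044 0 3 0;0 -0.0044 0 3 0;0 -0.0029 0 2 0"

```text
time_s: 20.45
position: [0.5184, 0.0299, 0.2229]
tool_rot: [0.964, 0.266, -0.002, 0.004]
force: [3.8, -13.2, -6.2]
finger_gap: 0.002
```

```bash
python3 st.py
```

```text
t 20.45 p [0.5184 0.0299 0.2229] phi 30.8 q6 0.88 | th -146.3 r 0.0849 | F [  3.79 -13.18  -6.21] ft -13.06 fr 4.17 Mz -0.084 gap 0.00
hub torque 1.024
```

The torque jumped to about 1.0 N m, so the screw is tight already. It may have gone past the 100–220 N aim. I'm backing off now.

Request:
send_rows:
  commands: "0 0.004 0 0 0;0 0.006 0 0 0;0 0.006 0 0 0;0 0 0 0 0"

```text
time_s: 20.78
position: [0.5268, 0.0185, 0.2232]
tool_rot: [0.964, 0.266, -0.001, 0.001]
force: [0.3, -0.7, -0.3]
finger_gap: 0.002
```

```bash
python3 st.py
```

```text
t 20.78 p [0.5268 0.0185 0.2232] phi 30.9 q6 0.86 | th -136.8 r 0.0854 | F [ 0.31 -0.7  -0.28] ft -0.72 fr 0.25 Mz -0.045 gap 0.00
hub torque 0.017
```

Request:
send_rows:
  commands: "0 0 -0.02 0 0;0 0 -0.03 0 0;0 0 -0.03 0 0;-0.026 0.0238 0 0 0;-0.026 0.0238 0 0 0;-0.026 0.0238 0 0 0;-0.026 0.0238 0 0 0;-0.026 0.0238 0 0 0;-0.026 0.0238 0 0 0;-0.026 0.0238 0 0 0"

```text
time_s: 21.62
position: [0.4549, -0.2181, 0.3044]
tool_rot: [0.964, 0.267, -0.001, 0.001]
force: [1.2, -0.2, -0.6]
finger_gap: 0.005
```

```bash
python3 - <<'E'
from st import *
import cv2,pickle
st(); d={}
for n,(a,b,e,g) in dict(top=(125,235,165,335),scene=(165,300,190,360)).items():
    c=camera(n); d[n]=c
    cv2.imwrite(f"pics/{n}3.png",cv2.resize(c["frame"][a:b,e:g],None,fx=4.4,fy=4.4,interpolation=cv2.INTER_CUBIC))
pickle.dump(d,open("c3.pkl","wb"))
E
```

```text
t 21.62 p [ 0.4549 -0.2181  0.3044] phi 30.9 q6 0.36 | th -114.4 r 0.3241 | F [ 1.18 -0.19 -0.56] ft -1.15 fr -0.31 Mz -0.011 gap 0.00
hub torque 0.363
```

View pics/top3.png

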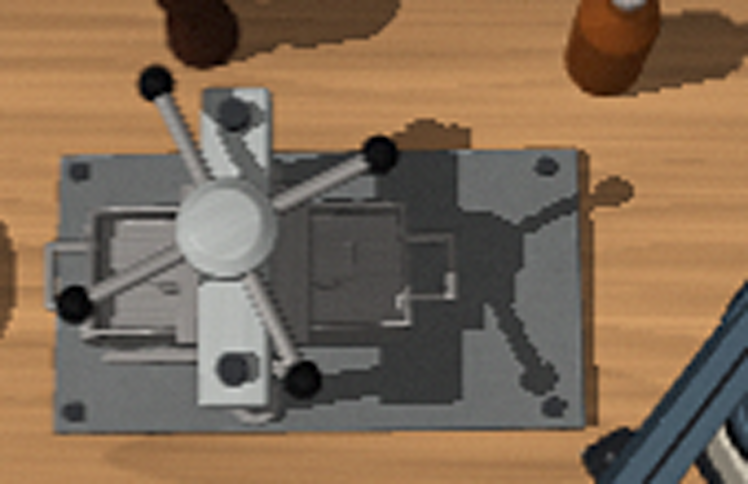

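View pics/scene3.png

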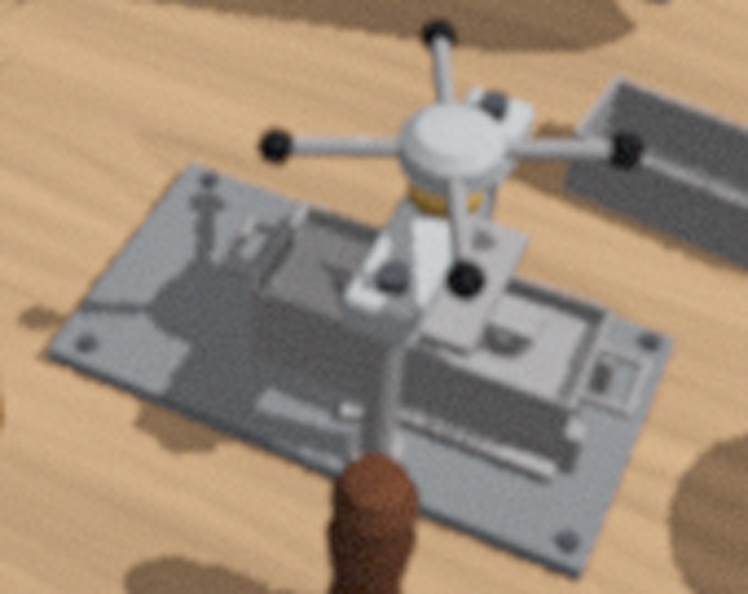

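The bridge and platen are down and the mould sits square against the stops. The spokes have eased to about -155°. I'll do one gentle feel check that it holds above the home torque.

```bash
python3 - <<'E'
from h import *; import pickle
c=pickle.load(open("c3.pkl","rb"))["top"]
f=lambda l:(np.array(l)+.5)/4.4-.5+[165,125]
B=atz(c,f([(157,82),(380,152),(300,380),(74,303)]),.223)
r=B-B.mean(0);print(B.mean(0),np.hypot(r[:,0],r[:,1]),np.degrees(np.arctan2(r[:,1],r[:,0])))
H=atz(c,f([(453,236),(451,298)]),.074);print(H)
E
```

```text
[0.58995123 0.07761804 0.223     ] [0.10499918 0.10597317 0.10550769 0.10526146] [  26.9445539   -62.27370741 -153.43886271  117.45605657]
[[ 0.61842717 -0.06614289  0.074     ]
 [ 0.57390649 -0.06502132  0.074     ]]
```

Request:
send_rows:
  commands: "0 0 0 -6.4 0;0 0 0 -6.4 0;0 0 0 -6.4 0;0.0286 -0.0109 0 0 0;0.0286 -0.0109 0 0 0;0.0286 -0.0109 0 0 0;0.0286 -0.0109 0 0 0;0.0286 -0.0109 0 0 0;0.0286 -0.0109 0 0 0;0.0286 -0.0109 0 0 0"

```text
time_s: 22.55
position: [0.5256, -0.0116, 0.3035]
tool_rot: [0.906, 0.424, -0.001, 0.001]
force: [0.1, -0.0, -0.2]
finger_gap: 0.004
```

Request:
send_rows:
  commands: "0.0286 -0.0109 0 0 0;0 0 0 0 0;0 0 0 0 0"

```text
time_s: 22.8
position: [0.5354, 0.017, 0.3031]
tool_rot: [0.905, 0.425, -0.001, 0.001]
force: [-0.1, -0.1, 0.1]
finger_gap: 0.001
```

```bash
python3 st.py
```

```text
t 22.80 p [0.5354 0.017  0.3031] phi 50.3 q6 0.52 | th -131.8 r 0.0804 | F [-0.11 -0.14  0.15] ft -0.02 fr 0.18 Mz 0.032 gap 0.00
hub torque 0.034
```

Request:
send_rows:
  commands: "0 0 0.02 0 0;-0.002 0 0.025 0 0;-0.002 0 0.025 0 0;0 0 0.01 0 0;0 0 0 0 0"

```text
time_s: 23.22
position: [0.5308, 0.0108, 0.2208]
tool_rot: [0.906, 0.423, -0.004, -0.0]
force: [0.3, -0.8, 0.9]
finger_gap: 0.005
```

Request:
send_rows:
  commands: "0 -0.003 0 2 0;0 -0.002 0 1 0;0 -0.001 0 1 0;0 -0.001 0 0 0;0 0 0 0 0"

```text
time_s: 23.63
position: [0.5278, 0.0157, 0.2241]
tool_rot: [0.92, 0.392, -0.001, 0.002]
force: [0.1, -0.4, -0.4]
finger_gap: 0.005
```

```bash
python3 st.py
```

```text
t 23.63 p [0.5278 0.0157 0.2241] phi 46.1 q6 0.59 | th -135.0 r 0.0866 | F [ 0.14 -0.4  -0.42] ft -0.38 fr 0.18 Mz 0.063 gap 0.00
hub torque 0.096
```

Request:
send_rows:
  commands: "0 -0.001 0 0 0;0 -0.001 0 0 0;0 -0.0005 0 0 0;0 0 0 0 0"

```text
time_s: 23.97
position: [0.5256, 0.0176, 0.2232]
tool_rot: [0.92, 0.392, -0.001, 0.001]
force: [0.5, 0.0, -0.2]
finger_gap: 0.006
```

Request:
send_rows:
  commands: "0 -0.0005 0 0 0;0 -0.0005 0 0 0;0 0 0 0 0"

```text
time_s: 24.22
position: [0.5249, 0.0182, 0.2232]
tool_rot: [0.92, 0.391, -0.001, 0.001]
force: [0.6, 0.6, -0.7]
finger_gap: 0.008
```

```bash
python3 st.py
```

```text
t 24.22 p [0.5249 0.0182 0.2232] phi 46.1 q6 0.59 | th -137.5 r 0.0870 | F [ 0.62  0.58 -0.7 ] ft 0.00 fr -0.85 Mz -0.025 gap 0.01
hub torque -0.025
```

Request:
send_rows:
  commands: "0 -0.0005 0 0.3 0;0 -0.0005 0 0.3 0;0 -0.0005 0 0.3 0;0 -0.0005 0 0.3 0;0 0 0 0 0"

```text
time_s: 24.63
position: [0.5239, 0.0191, 0.2233]
tool_rot: [0.924, 0.381, -0.001, 0.002]
force: [1.7, -2.4, -0.6]
finger_gap: 0.006
```

```bash
python3 st.py
```

```text
t 24.63 p [0.5239 0.0191 0.2233] phi 44.9 q6 0.62 | th -138.3 r 0.0871 | F [ 1.71 -2.37 -0.56] ft -2.91 fr 0.29 Mz -0.077 gap 0.01
hub torque 0.176
```

Request:
send_rows:
  commands: "0 -0.0005 0 0 0;0 -0.0005 0 0 0;0 0 0 0 0"

```text
time_s: 24.88
position: [0.5238, 0.0193, 0.2234]
tool_rot: [0.924, 0.382, -0.001, 0.003]
force: [3.4, -4.5, -2.9]
finger_gap: 0.007
```

```bash
python3 st.py
```

```text
t 24.88 p [0.5238 0.0193 0.2234] phi 44.9 q6 0.62 | th -138.5 r 0.0871 | F [ 3.42 -4.46 -2.85] ft -5.61 fr 0.39 Mz -0.019 gap 0.01
hub torque 0.469
```

Request:
send_rows:
  commands: "0 -0.0005 0 0 0;0 0 0 0 0"

```text
time_s: 25.05
position: [0.5237, 0.0194, 0.2234]
tool_rot: [0.924, 0.382, -0.001, 0.003]
force: [4.3, -5.6, -3.0]
finger_gap: 0.004
```

```bash
python3 st.py
```

```text
t 25.05 p [0.5237 0.0194 0.2234] phi 44.9 q6 0.62 | th -138.6 r 0.0871 | F [ 4.33 -5.59 -2.97] ft -7.05 fr 0.45 Mz -0.087 gap 0.00
hub torque 0.527
```

It holds still under 7 N (0.53 N m), above the 0.41 N m home torque and in the firmly tight range. Withdrawing now.

Request:
send_rows:
  commands: "0 0.003 0 0 0;0 0.005 0 0 0;0 0.004 0 0 0;0 0 -0.02 0 0;0 0 -0.03 0 0;0 0 -0.03 0 0;-0.03 0.01 0 0 0;-0.03 0.01 0 0 0;-0.03 0.01 0 0 0;-0.03 0.01 0 0 0"

```text
time_s: 25.88
position: [0.4736, -0.1012, 0.3039]
tool_rot: [0.924, 0.382, -0.001, 0.001]
force: [0.1, -1.1, 0.2]
finger_gap: 0.009
```

Request:
send_rows:
  commands: "-0.03 0.01 0 0 0;-0.03 0.01 0 0 0;0 0 0 0 0;0 0 0 0 0;0 0 0 0 0"

```text
time_s: 26.3
position: [0.446, -0.1568, 0.304]
tool_rot: [0.924, 0.381, -0.001, 0.001]
force: [-0.7, -0.2, 0.6]
finger_gap: 0.005
```

```bash
python3 - <<'E'
from st import *
import cv2
st(); c=camera("top"); cv2.imwrite("pics/top4.png",cv2.resize(c["frame"],(800,600),interpolation=cv2.INTER_CUBIC))
E
```

```text
t 26.30 p [ 0.446  -0.1568  0.304 ] phi 44.8 q6 0.22 | th -121.5 r 0.2741 | F [-0.71 -0.22  0.57] ft 0.49 fr 0.56 Mz -0.030 gap 0.00
hub torque -0.163
```

View pics/top4.png

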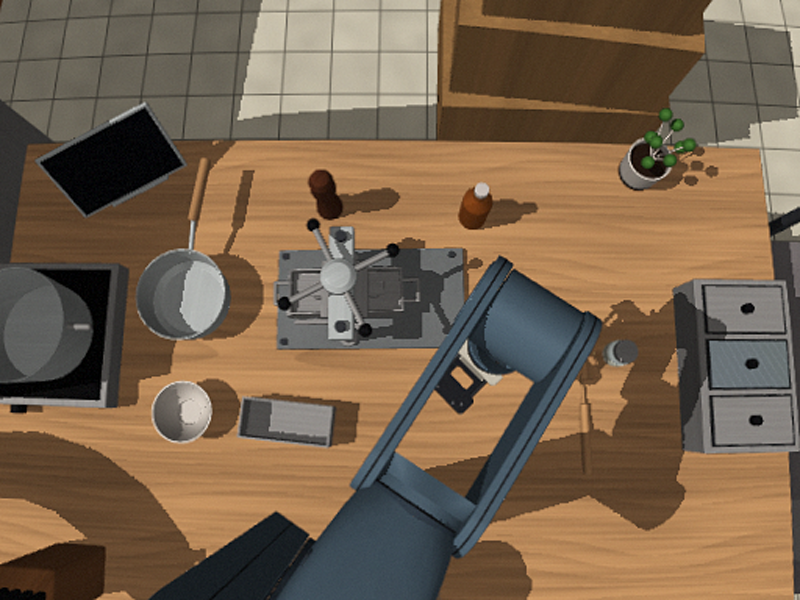

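The bystanders are where they were, the mould is at the stops, the capstan has stayed put, and the arm is clear.

```bash
python3 -c "
from bench import *
print(finish_job())"
```

```text
the job is handed in; nothing more can be done
None
```

I slid the mould up against the end stops, turned the press down clockwise, left it clamped, and handed the job in at about 26 s. No verdict was reported.

- **Mould:** I first turned the capstan about 60° so the spokes cleared the gripper. Then I pushed the mould in by its handle at about 5.5 N, until the force rose to 13 N at the stops. The last pictures show it square between the guides.
- **Press:** I brought the screw down mostly by following one spoke round, not by pushing the four in turn.
- **Overshoot:** The last stretch went tighter than I meant. The reading just before I backed off was 13 N on the spoke (about 1.02 N m), roughly 285 N on the lid. That is above the 100–220 N aim and just under the 300 N crush limit. I cannot rule out a brief higher peak between readings.
- **After letting go:** The screw eased back by about 8°. A gentle check push of 7 N (0.53 N m) did not move it, so the bridge is home. I estimate about 100–150 N on the lid; I could not measure the clamp force directly.
- **Unexplained:** The screw went tight a little earlier than the given heights suggested. The capstan may not have started at exactly zero.
- **At the end:** The arm was clear and touching nothing. By eye in the last top view, the other items on the counter had not moved; the arm hid part of the spatula.

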